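# Load the tube rack onto the autosampler and latch it

### The arm

A 7-joint arm with a two-finger parallel gripper is mounted at the origin on the work surface. World frame = base frame: x ahead of the robot, y to its left, z up, the work surface at z = 0. Lengths are in m, angles in degrees, forces in N, time in s.
With the tool pointing down it reaches from about 0.425 to 0.95 m from the base axis. Payload 4.7 kg.
Tool frame: the origin (TCP) lies on the front face of the gripper's body, between the roots of the fingers; the fingertips stand robot.tip_extent ahead of it and the grasp point (between the pads) lies 54 mm ahead of it (robot.tip_extent is the distance from the TCP to the fingertips, in m); z points along the fingers, y is the line along which they close (so a half turn about z gives the same grasp; the last joint's range is limited). The gripper opens to 85 mm and grips with 20 to 120 N. Pads are 22 mm wide; open, the fingers measure 114 mm over their backs; the gripper's body (76 mm by 85 mm) begins 54 mm behind the grasp point. The pads swing forward as they close: fully open they stand 13 mm farther back than shut.
Start: joints at [-70.697, 26.849, -2.785, 87.806, 1.381, 65.374, -4.715], TCP at [0.241, 0.63, 0.304] pointing down, gripper open.
Joint ranges: [-148.3, 148.3], [-19.14, 114.17], [-79.39, 73.82], [5.75, 140.21], [-59.74, 239.74], [12.07, 113.84], [-152.46, 152.46]. Speed limits (degrees/s): [147.25, 147.25, 180, 180, 180, 180, 180].

### API

Orientations are given as [roll, pitch, yaw] about the fixed x, y, z axes, in that order (R = Rz(yaw) Ry(pitch) Rx(roll)).
In Python, from bench import telemetry, viewer, sign_off, spotter, robot gives the robot as it stands.
- The arm moves only by the tool arm_command, never from a script. Its argument "steps" is a list of rows, each an object of numbers: "x", "y", "z": the shift along the tool's x, y, z in cm; "rx", "ry", "rz": the turn, a rotation vector about the tool's x, y, z in degrees; "fingers": the opening, from 0 (shut) to 1 (fully open). A call has 1 to 12 rows; each row shifts and turns the commanded pose from where the row before left it, along the tool's axes as they then stand; what a row does not reach is not made up. A row lasts 1/8 s, in which the tool goes at most 62.5 mm and 10.7 degrees, less where a joint would pass 70% of its speed; a pose out of reach is approached as far as the arm can. A call is refused whole if a number of a shift passes 6.25 or a number of a turn 10.7, either way. A call with a gripper value outside its range is refused whole. The fingers move at their own pace and stop on an object; the grip force is fixed at half the most. Time passes only in rows, so rows that do not move let the fingers close. It gives the time, the measured TCP pose, the force, the opening and the grip force at its end, in the units of the state.
- telemetry.read_state(): the state, without advancing time (a new reading comes with each control period).
- viewer.get_image(name): name is "scene" or "top"; returns the picture (480x640x3 uint8, red, green, blue); there is no depth.
- viewer.get_calibration(name): a dict with "fx", "fy", "cx", "cy" (pixels), "camera_from_world" (4x4, takes a point from world to camera coordinates). Camera axes: x right, y up, looking along -z (the intrinsics and any distortion apply to the point x, -y, -z); pixel columns grow to the right and rows downward; lengths in m; the calibration is good to about 2 mm. A picture is of the moment at which its call begins. get_calibration takes no time and is no camera call.
- sign_off(): hands the job in; it is judged then, once.
Trained networks look in the newest picture that a camera, given by its name, has taken for a name from the list of things; names that differ only in an ending like _2 or _b are one class to them, and where a whole thing is asked for, a point or a joint stands for the part that bears it (a point fixed in the world has none). Each returns a list of dicts, best first, with "confidence" (0 to 1); they miss things now and then, are a little off and sometimes report something else, mostly with a low value. They report only what shows in the picture. A call takes as long as a camera call. They do not tell look-alikes from the thing itself.
- spotter.boxes_of(target, camera): "extent" ([left, top, right, bottom] in pixels, round what is visible of it).
- spotter.trace(target, camera): "pixels" (480x640 bool, what is visible of it) and "extent" ([left, top, right, bottom] in pixels, round what is visible of it).
The state is a dict: "clock": time; "joints": joint angles; "dq": joint speeds; "joint_efforts": joint torques, N m; "position": TCP position; "ee_rot": TCP orientation; "wrist_force": force on the tool from outside, world axes, zero at the start; "ft_torque": the same for the moment, N m; "gripper_width": opening from 0.0 (shut) to 1.0 (fully open); "grip_force": force on a finger pad.
Only numpy, scipy, OpenCV 4.12 (cv2) and the standard library are available. Lean on these libraries where they do the work, as an engineer would, in place of code of your own. Each camera call takes 0.05 s, during which the arm holds its last target. There are 200 camera calls.

### The job

Load the full tube rack into the autosampler: slide it, pull tab last, across the bench, ease only its front edge up over the step while its tab end is still down on the bench, and run it between the guides fully home against the backstop, never carrying it through the air, tipping or ramming it. Then swing the latch fully shut behind it and let go, leaving everything else where it is.

Things in the scene. Friction and masses are not known exactly. Their poses are not given: they have to be found in the camera images.
- rack: The only full tube rack: white tray 165 long (x) x 84 wide (y) x 30 mm high, square lower edges, six capped tubes (tops 106 mm up) in a 60 mm high plate on its front two thirds, rearmost caps end 31 mm behind its middle; about 0.65 kg, centre of mass near the middle. Origin: centre of the underside; x forward (the way it slides in), z up. Starts askew on the bench before the autosampler, tab away.
- rack_grip (a point): Middle of the rack's pull tab, 99 mm behind the rack's origin, 55 mm up; axes as the rack's. The tab is a flat plate 80 wide, 10 mm thick, rising from the rear wall (22 mm up) and flaring back, leaning 35 deg from upright, away from the tubes; 62 mm long up its slope (this point 40 mm up it), top edge 73 mm high. Grip it across its thickness, tool in line with its slope.
- rack_front (a point): Middle of the rack's front lower edge, 82.5 mm ahead of its origin.
- rack_rear (a point): Middle of the rack's rear lower edge, 82.5 mm behind its origin.
- sampler: The autosampler, fixed. Aluminium base plate 10 mm thick flat on the bench, 330 mm along x, y from -230 to 70 mm; its square front edge is the step. Origin: bench level, at that front edge, on the rack lane's centre line; x into the lane, z up. Guides 14 mm high at y = +-46 mm (92 mm clear), x 50 to 185 mm, mouths flared from x = 24 mm. Beyond x = 160, y < -110 mm: probe arm, 365 mm high.
- home (a point): Where the rack's origin is when fully home: on the base plate (10 mm above the bench), x = 107.5 mm, y = 0 of the autosampler, axes as its. The rack's front then touches the black rubber backstop (face at x = 190 mm, 34 mm high) and its rear wall is at x = 25 mm.
- latch (a joint): Rack latch angle: 0 fully shut, about 1.5 open (start), growing counterclockwise from above; 1 N at the knob moves it, it stays where left. An L of flat steel arms, 15 to 25 mm above the bench. Shut: 58 mm pawl along the autosampler's +y, behind the rack's rear wall (6 mm to spare) and under the tab; handle arm along its -x. Open: pawl along -x beside the lane mouth, handle arm along -y.
- latch_pivot (a point): The latch's vertical pivot at plate level, at x = 13, y = -75 mm of the autosampler; axes as the autosampler's.
- latch_knob (a point): Centre of the top of the latch's upright black finger knob: 16 mm in diameter, standing free from 25 to 70 mm above the bench (top 70 mm), on the handle arm 50 mm from the pivot. In the autosampler's frame at x = -37, y = -75 mm when shut, near x = 13, y = -125 mm when open.
- cup_a: Bystander: capped sample cup, 48 mm across, 60 mm high, beyond the latch. Origin under its centre.
- cup_b: Bystander: capped sample cup, 48 mm across, 60 mm high, between robot and autosampler. Origin under its centre.
- beaker: Bystander: glass beaker, 72 mm across, 95 mm high, left of the autosampler. Origin under its centre.
- tip_box: Bystander: pipette tip box, 124 x 89 x 67 mm, left of the autosampler. Origin under its centre.
Mind the look-alikes: they are no part of the job. Leave any blue or green look-alike of the rack alone.

How it is judged (in metres and radians):
On the way, in this order (a step that is already met when the one before it is completed fails the run):
1. the rack bridges the step: its front lower edge is at least 20 mm in over the base plate while its rear lower edge is still down on the bench (within 6 mm) (x of rack_front in the frame of sampler above 0.02 m and z of rack_front in the frame of sampler above 0.008 m and height (world z) of rack_rear below 0.006 m), for 0.1 s.
2. the rack is fully home in the lane: front within 5 mm of the backstop, flat on the plate, between the guides (x of rack_front in the frame of sampler above 0.185 m and angle between rack's own z axis and vertical below 0.03 rad and height (world z) of rack below 0.0125 m and angle between the x axis of rack and the x axis of sampler, either way round below 0.09 rad), for 0.2 s.
3. the latch is swung shut behind the rack (within 0.12 rad) (value of joint latch below 0.12 rad), for 0.2 s.
At the end, for the whole second after the job is handed in: The rack stands at rest, flat on the base plate between the guides, its front within 5 mm of the backstop, and the latch is shut behind it (within 0.12 rad) (all of step 2 and y of rack_front in the frame of sampler between -0.008 and 0.008 m and height (world z) of rack above 0.008 m and value of joint latch below 0.12 rad and linear speed of rack below 0.01 m/s); the robot touches nothing.
It fails at once if the rack is carried: both its front and rear lower edges more than 18 mm above the bench (8 mm above the base plate) (height (world z) of each of rack_front, rack_rear above 0.018 m).
It fails at once if the rack is tipped more than 0.2 rad (angle between rack's own z axis and vertical above 0.2 rad).
It fails at once if the rack is rammed or jammed against the autosampler (more than 60 N) (contact force between rack and sampler above 60 N).
It fails at once if a cup, the beaker or the tip box is moved more than 30 mm (distance of any of cup_a, cup_b, beaker, tip_box from where it was at the start of the episode above 0.03 m).
It also fails if it takes over 54 s, if anything falls off the work surface, if the arm or the gripper's body presses on something with over 40 N, if the wrist force passes 120 N, or if a joint passes its speed limit or range.

## Working session

There is one attempt and no reset: what is moved stays moved. The work goes in short steps, Python scripts to look and compute and a tool call to move; the robot and the scene stay as the last step left them, time stands still between calls to the robot, and variables do not carry over. Pictures are saved under pics/ and viewed, at most 10 in all, crops included, and the job is handed in when it is done.

Besides the shell and the picture viewer there is one more tool, called by a JSON object that holds its "method" and its "body". arm_command: Moves the arm, as the interface text tells. Its arguments: {"type":"object","properties":{"steps":{"type":"array"}},"required":["steps"]}

```bash
mkdir -p pics; ls
python3 - <<'E'
from bench import telemetry, viewer, spotter, robot
import cv2
for n in ("scene","top"):
    im=viewer.get_image(n); cv2.imwrite(f"pics/{n}0.png",im[:,:,::-1])
    c=viewer.get_calibration(n); print(n,c)
    for t in ("rack","sampler","latch","latch_knob","rack_grip","cup_a"):
        print(t,[(round(d["confidence"],2),[round(v) for v in d["extent"]]) for d in spotter.boxes_of(t,n)])
s=telemetry.read_state(); print(s, robot.tip_extent)
E
```

```text
pics
scene {'fx': 507.84227548331455, 'fy': 507.84227548331455, 'cx': 316.67797001185596, 'cy': 243.5591346149289, 'camera_from_world': array([[ 0.06983408,  0.99731725,  0.02194299, -0.11964219],
       [-0.61037365,  0.02532035,  0.79170884,  0.26147554],
       [ 0.78902928, -0.06868168,  0.61050439, -1.68919058],
       [ 0.        ,  0.        ,  0.        ,  1.        ]])}
rack [(0.95, [148, 163, 197, 225]), (0.85, [175, 205, 254, 261]), (0.7, [106, 258, 179, 342])]
sampler [(0.59, [262, 162, 444, 330])]
latch [(0.7, [260, 270, 289, 293])]
latch_knob []
rack_grip [(0.93, [176, 206, 258, 259]), (0.76, [104, 254, 178, 342]), (0.68, [148, 168, 196, 228])]
cup_a [(0.82, [208, 284, 230, 317])]
top {'fx': 563.2986053624074, 'fy': 563.2986053624074, 'cx': 327.78972906752, 'cy': 242.0701685598548, 'camera_from_world': array([[-2.94680950e-02, -9.99548657e-01, -5.84066967e-03,
         1.14210273e-01],
       [ 9.76801406e-01, -3.00364320e-02,  2.12030247e-01,
        -5.28900127e-01],
       [-2.12109981e-01,  5.42953100e-04,  9.77245650e-01,
        -1.49459389e+00],
       [ 0.000000
[... 493 characters left out ...]
28,  26.84506318,  -2.78302428,  87.80709154,
         1.38108132,  65.37376856,  -4.71593729]), 'dq': array([-3.57284532e-02,  1.14349026e-04, -1.37174611e-01,  1.62643616e-02,
       -1.81724632e-02, -4.61311940e-02,  8.21912961e-02]), 'joint_efforts': array([ 2.21848745e-04, -5.10014641e+01, -4.63386916e-02, -2.37966120e+01,
        1.08681590e-02,  5.63295816e-04, -1.09675000e-06]), 'position': array([0.24141519, 0.63035347, 0.3039691 ]), 'ee_rot': array([ 1.79992471e+02, -1.46593333e-03,  1.59040575e+02]), 'wrist_force': array([1.12155041, 0.31988778, 0.2481489 ]), 'ft_torque': array([ 0.03633045,  0.04793904, -0.02061687]), 'grip_force': 0.0, 'gripper_width': 0.9981151910777964} 0.0726
```

View pics/top0.png

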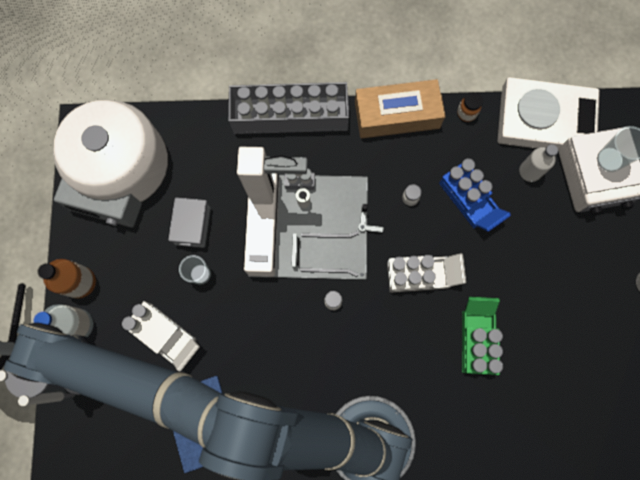

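View pics/scene0.png

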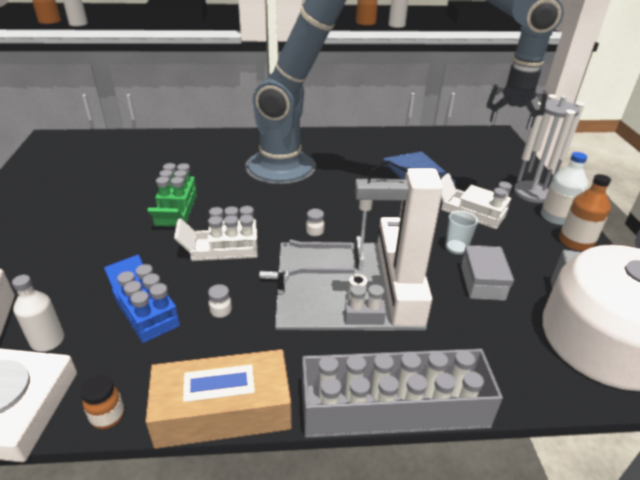

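Top view candidates: full white rack (425,272), mostly empty white rack (160,333), blue (475,195) and green (483,337). The description fits only the full white one at (425,272), with its tab to the right, away from the sampler. The lane runs left, with the step at column ~367, the knob near (377,229) and the pivot near (363,227). I'll check this with close crops.

Run:
```python
import cv2
a=cv2.imread("pics/top0.png")[145:305,235:475]; cv2.imwrite("pics/topc.png",cv2.resize(a,None,fx=3.33,fy=3.33,interpolation=cv2.INTER_CUBIC))
a=cv2.imread("pics/scene0.png")[195:335,165:445]; cv2.imwrite("pics/scenec.png",cv2.resize(a,None,fx=2.8,fy=2.8,interpolation=cv2.INTER_CUBIC))
```

```text
(no output)
```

View pics/topc.png

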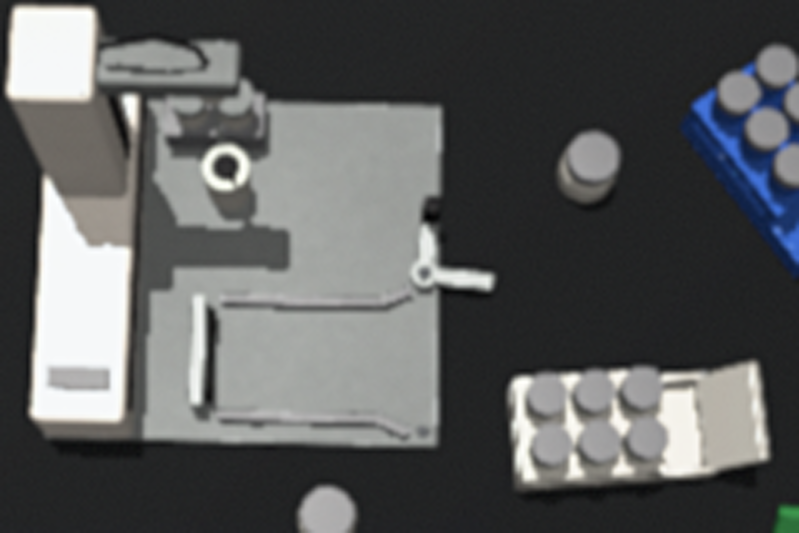

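View pics/scenec.png

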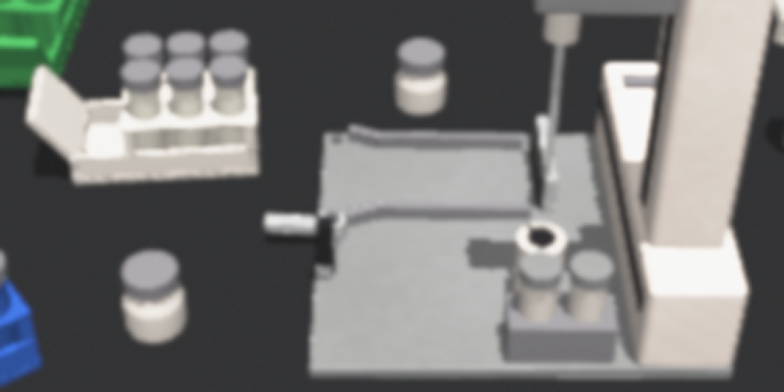

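The crops confirm the choice: the full white rack spans (389..466, 254..292), with its tab at (463..466, 254..283). The plate's front corners are (367.7,176.5) and (366.5,278.3) in top, and (276,328) and (281,243) in scene. The knob (black) is at (364.4,208) and the pivot at (362.3,226.7).

```bash
cat > h.py <<'E'
import numpy as np
from scipy.optimize import least_squares
from scipy.spatial.transform import Rotation as R
from bench import viewer
def proj(P,n):
    c=viewer.get_calibration(n); q=(c["camera_from_world"]@np.r_[P,1])[:3]
    return np.array([c["cx"]+c["fx"]*q[0]/-q[2], c["cy"]-c["fy"]*q[1]/-q[2]])
def pt(pose,l): # pose x,y,yaw(rad), l in mm
    x,y,t=pose; l=np.array(l)/1000
    return np.array([x+np.cos(t)*l[0]-np.sin(t)*l[1], y+np.sin(t)*l[0]+np.cos(t)*l[1], l[2]])
def fit(obs,x0):
    f=lambda p: np.concatenate([proj(pt(p,l),n)-px for n,l,px in obs])
    r=least_squares(f,x0,loss="soft_l1",x_scale=[.01,.01,.1]); return r.x, f(r.x).reshape(-1,2).round(1)
E
cat > m.py <<'E'
from h import *
S=[("top",(0,-230,10),(367.7,176.5)),("top",(0,70,10),(366.5,278.3)),("top",(13,-75,26),(362.3,226.7)),
("scene",(0,-230,10),(276,327.9)),("scene",(0,70,10),(280.7,243.2))]
K=[("top",(82.5,42,0),(391.2,292.1)),("top",(82.5,-42,30),(388.8,259.1)),("top",(-111.6,-40,73),(462.6,253.7)),("top",(-111.6,40,73),(465.9,283.1)),
("scene",(-82.5,-42,0),(191.8,259.6)),("scene",(82.5,-42,0),(257.1,257.1)),("scene",(-111.6,-40,73),(175,235)),("scene",(-111.6,40,73),(179.3,219.3))]
s,e=fit(S,[.6,0,1.57]); print("sampler",s[:2],np.degrees(s[2]));print(e)
k,e=fit(K,[.5,-.15,1.57]); print("rack",k[:2],np.degrees(k[2]));print(e)
np.save("s.npy",s)
def rel(k):
    d=k[:2]-s[:2];t=s[2]
    return (np.array([d@[np.cos(t),np.sin(t)],d@[-np.sin(t),np.cos(t)]])*1000).round(1),np.degrees(k[2]-t).round(2)
print("rack in sampler",rel(k)); print("grip",pt(k,(-99,0,55)))
for n,l in (("home",(107.5,0,10)),("homegrip",(8.5,0,65)),("knobopen",(13,-125,70)),("knobshut",(-37,-75,70))): print(n,pt(s,l))
E
python3 m.py
```

```text
sampler [ 0.50602753 -0.00994639] 87.15584503186801
[[-0.8 -0.5]
 [-0.2 -0.3]
 [ 0.  -0.4]
 [-0.5 -1.2]
 [-0.2 -0.8]]
rack [ 0.44162195 -0.15332845] 91.67751695924028
[[-1.1 -0.5]
 [-0.1  1.1]
 [-0.8  0.1]
 [-0.8 -0. ]
 [-1.   0.2]
 [-0.9 -0.3]
 [-0.1  1.8]
 [-0.6 -1.2]]
rack in sampler (array([-146.4,   57.2]), np.float64(4.52))
grip [ 0.44452008 -0.25228602  0.055     ]
home [0.51136162 0.09742119 0.01      ]
homegrip [ 0.5064493  -0.00145686  0.065     ]
knobopen [ 0.63151861 -0.00316484  0.07      ]
knobshut [ 0.57909922 -0.05062228  0.07      ]
```

{"method": "arm_command", "body": {"steps": [{"rz": -7.55,"fingers": 0.5},{"rz": -7.55,"fingers": 0.5},{"rz": -7.55,"fingers": 0.5}]}}

```text
validation failed for argument at $.st...
```

```bash
cat >> h.py <<'E'
from bench import telemetry
def to(P,Rt=None):
    s=telemetry.read_state(); Rc=R.from_euler("xyz",s["ee_rot"],degrees=True)
    print("t",s["clock"].__round__(2),"pos",s["position"].round(4),"shift cm",(Rc.inv().apply(np.array(P)-s["position"])*100).round(2),
      "rotvec", None if Rt is None else np.degrees((Rc.inv()*Rt).as_rotvec()).round(2),"F",s["wrist_force"].round(1))
def grasp(yaw,pitch=0,lean=35): # tool orientation for rack yaw (rad), nose-up pitch (deg)
    return R.from_euler("z",yaw)*R.from_euler("y",-pitch,degrees=True)*R.from_matrix(np.array([[0,1,0],[np.cos(np.radians(lean)),0,np.sin(np.radians(lean))],[np.sin(np.radians(lean)),0,-np.cos(np.radians(lean))]]).T)
E
python3 -c "
from h import *
k=[.44162,-.15333,np.radians(91.68)]
to([.5,.1,.304]); to([.44452,-.3,.3])
G=grasp(k[2]); g=pt(k,(-99,0,55)); z=G.as_matrix()[:,2]; print(z,'tcp grasp',g-.054*z,'pre',g-.134*z); to(g-.134*z,G)
"
```

```text
t 0.7 pos [0.2414 0.6304 0.304 ] shift cm [-4.312e+01 -4.028e+01 -1.000e-02] rotvec None F [1.1 0.3 0.2]
t 0.7 pos [0.2414 0.6304 0.304 ] shift cm [-52.25 -79.61   0.39] rotvec None F [1.1 0.3 0.2]
[-0.01681573  0.57332989 -0.81915204] tcp grasp [ 0.44543047 -0.28324726  0.09923421] pre [ 0.44677572 -0.32911365  0.16476637]
t 0.7 pos [0.2414 0.6304 0.304 ] shift cm [-53.5  -82.25  13.91] rotvec [-34.53   6.91 -21.93] F [1.1 0.3 0.2]
```

{"method": "arm_command", "body": {"steps": [{"x": 0,"y": 0,"z": 0,"rx": 0,"ry": 0,"rz": -7.55,"fingers": 0.5},{"x": 0,"y": 0,"z": 0,"rx": 0,"ry": 0,"rz": -7.55,"fingers": 0.5},{"x": 0,"y": 0,"z": 0,"rx": 0,"ry": 0,"rz": -7.55,"fingers": 0.5}]}}

```text
clock: 1.08
position: [0.2414, 0.6304, 0.304]
ee_rot: [180.0, 0.0, -178.1]
wrist_force: [0.1, 0.1, -0.1]
gripper_width: 0.5
grip_force: 0.0
```

{"method": "arm_command", "body": {"steps": [{"x": -2.7,"y": -5.2,"z": 0,"rx": 0,"ry": 0,"rz": 0,"fingers": 0.5},{"x": -2.7,"y": -5.2,"z": 0,"rx": 0,"ry": 0,"rz": 0,"fingers": 0.5},{"x": -2.7,"y": -5.2,"z": 0,"rx": 0,"ry": 0,"rz": 0,"fingers": 0.5},{"x": -2.7,"y": -5.2,"z": 0,"rx": 0,"ry": 0,"rz": 0,"fingers": 0.5},{"x": -2.7,"y": -5.2,"z": 0,"rx": 0,"ry": 0,"rz": 0,"fingers": 0.5},{"x": -2.7,"y": -5.2,"z": 0,"rx": 0,"ry": 0,"rz": 0,"fingers": 0.5},{"x": -2.7,"y": -5.2,"z": 0,"rx": 0,"ry": 0,"rz": 0,"fingers": 0.5},{"x": -2.7,"y": -5.2,"z": 0,"rx": 0,"ry": 0,"rz": 0,"fingers": 0.5},{"x": -2.7,"y": -5.2,"z": 0,"rx": 0,"ry": 0,"rz": 0,"fingers": 0.5},{"x": -2.7,"y": -5.2,"z": 0,"rx": 0,"ry": 0,"rz": 0,"fingers": 0.5}]}}

```text
clock: 2.33
position: [0.5274, 0.1169, 0.3043]
ee_rot: [180.0, 0.1, -178.3]
wrist_force: [0.7, 0.8, -0.0]
gripper_width: 0.502
grip_force: 0.0
```

```bash
python3 -c "
from h import *
G=grasp(np.radians(91.68)); to([.45,-.329,.28],G)"
```

```text
t 2.33 pos [0.5274 0.1169 0.3043] shift cm [  9.07 -44.34   2.4 ] rotvec [-34.97   0.05   0.04] F [ 0.7  0.8 -0. ]
```

{"method": "arm_command", "body": {"steps": [{"x": 1.1,"y": -5.5,"z": 0.3,"rx": 0,"ry": 0,"rz": 0,"fingers": 0.5},{"x": 1.1,"y": -5.5,"z": 0.3,"rx": 0,"ry": 0,"rz": 0,"fingers": 0.5},{"x": 1.1,"y": -5.5,"z": 0.3,"rx": 0,"ry": 0,"rz": 0,"fingers": 0.5},{"x": 1.1,"y": -5.5,"z": 0.3,"rx": 0,"ry": 0,"rz": 0,"fingers": 0.5},{"x": 1.1,"y": -5.5,"z": 0.3,"rx": 0,"ry": 0,"rz": 0,"fingers": 0.5},{"x": 1.1,"y": -5.5,"z": 0.3,"rx": 0,"ry": 0,"rz": 0,"fingers": 0.5},{"x": 1.1,"y": -5.5,"z": 0.3,"rx": 0,"ry": 0,"rz": 0,"fingers": 0.5},{"x": 1.1,"y": -5.5,"z": 0.3,"rx": 0,"ry": 0,"rz": 0,"fingers": 0.5},{"x": 0,"y": 0,"z": 0,"rx": -8.75,"ry": 0,"rz": 0,"fingers": 0.5},{"x": 0,"y": 0,"z": 0,"rx": -8.75,"ry": 0,"rz": 0,"fingers": 0.5},{"x": 0,"y": 0,"z": 0,"rx": -8.75,"ry": 0,"rz": 0,"fingers": 0.5},{"x": 0,"y": 0,"z": 0,"rx": -8.75,"ry": 0,"rz": 0,"fingers": 0.5}]}}

```text
clock: 3.82
position: [0.4519, -0.3242, 0.2804]
ee_rot: [144.8, 0.1, -178.3]
wrist_force: [-0.3, 0.8, -0.1]
gripper_width: 0.5
grip_force: 0.0
```

```bash
python3 -c "
from h import *
k=[.44162,-.15333,np.radians(91.68)]
G=grasp(k[2]); g=pt(k,(-99,0,55)); z=G.as_matrix()[:,2]
to(g-.134*z,G); to(g-.054*z,G)"
```

```text
t 3.83 pos [ 0.4519 -0.3242  0.2804] shift cm [ 0.54 -7.06  9.17] rotvec [0.24 0.06 0.05] F [-0.3  0.8 -0.1]
t 3.83 pos [ 0.4519 -0.3242  0.2804] shift cm [ 0.55 -7.09 17.17] rotvec [0.24 0.06 0.05] F [-0.3  0.8 -0.1]
```

{"method": "arm_command", "body": {"steps": [{"x": 0.15,"y": -1.8,"z": 2.3,"rx": 0,"ry": 0,"rz": 0,"fingers": 0.5},{"x": 0.15,"y": -1.8,"z": 2.3,"rx": 0,"ry": 0,"rz": 0,"fingers": 0.5},{"x": 0.15,"y": -1.8,"z": 2.3,"rx": 0,"ry": 0,"rz": 0,"fingers": 0.5},{"x": 0.1,"y": -1.7,"z": 2.3,"rx": 0,"ry": 0,"rz": 0,"fingers": 0.5},{"x": 0,"y": 0,"z": 2,"rx": 0,"ry": 0,"rz": 0,"fingers": 0.5},{"x": 0,"y": 0,"z": 2,"rx": 0,"ry": 0,"rz": 0,"fingers": 0.5}]}}

```text
clock: 4.58
position: [0.4457, -0.3064, 0.1303]
ee_rot: [145.0, 0.0, -178.3]
wrist_force: [-0.8, 0.1, 0.8]
gripper_width: 0.501
grip_force: 0.0
```

```bash
python3 -c "
from h import *
import cv2
k=[.44162,-.15333,np.radians(91.68)]
G=grasp(k[2]); g=pt(k,(-99,0,55)); z=G.as_matrix()[:,2]
to(g-.054*z,G)
a=viewer.get_image('scene')[140:290,120:280,::-1]
b=viewer.get_image('top')[200:350,360:520,::-1]
cv2.imwrite('pics/g1.png',cv2.resize(np.hstack([a,b]),None,fx=2.5,fy=2.5,interpolation=cv2.INTER_CUBIC))"
```

```text
t 4.58 pos [ 0.4457 -0.3064  0.1303] shift cm [-0.04  0.12  3.87] rotvec [-0.01  0.01 -0.  ] F [-0.8  0.1  0.8]
```

View pics/g1.png

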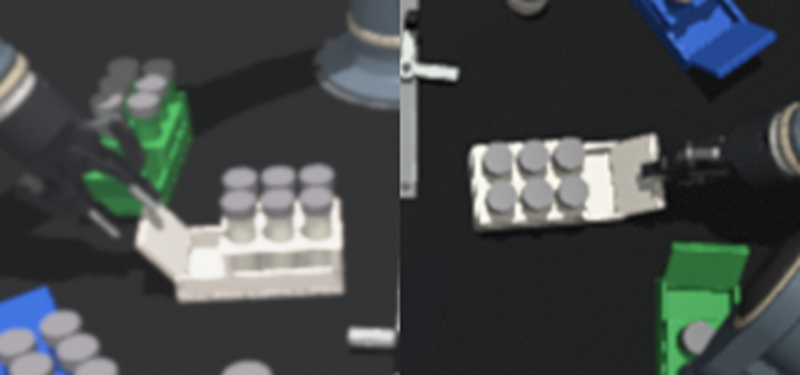

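Left (scene) crop: the tab at (165,240) lies between the open fingers at (150,205) and (105,225). Right (top) crop: the hand at (690,160) is centred across the tab. I'll advance and close.

{"method": "arm_command", "body": {"steps": [{"x": 0,"y": 0.1,"z": 1.3,"rx": 0,"ry": 0,"rz": 0,"fingers": 0.5},{"x": 0,"y": 0,"z": 1.3,"rx": 0,"ry": 0,"rz": 0,"fingers": 0.5},{"x": 0,"y": 0,"z": 1.2,"rx": 0,"ry": 0,"rz": 0,"fingers": 0.5},{"x": 0,"y": 0,"z": 0,"rx": 0,"ry": 0,"rz": 0,"fingers": 0.3},{"x": 0,"y": 0,"z": 0,"rx": 0,"ry": 0,"rz": 0,"fingers": 0.2}]}}

```text
clock: 5.3
position: [0.4451, -0.2842, 0.1006]
ee_rot: [145.0, 0.0, -178.3]
wrist_force: [-0.5, -0.7, -0.3]
gripper_width: 0.203
grip_force: 0.0
```

{"method": "arm_command", "body": {"steps": [{"x": 0,"y": 0,"z": 0,"rx": 0,"ry": 0,"rz": 0,"fingers": 0.0},{"x": 0,"y": 0,"z": 0,"rx": 0,"ry": 0,"rz": 0,"fingers": 0.0},{"x": 0,"y": 0,"z": 0,"rx": 0,"ry": 0,"rz": 0,"fingers": 0.0},{"x": 0,"y": 0,"z": 0,"rx": 0,"ry": 0,"rz": 0,"fingers": 0.0}]}}

```text
clock: 5.8
position: [0.4451, -0.2836, 0.1013]
ee_rot: [144.9, 0.0, -178.3]
wrist_force: [-1.9, 1.4, 5.3]
gripper_width: 0.114
grip_force: 59.9
```

```bash
cat >> h.py <<'E'
S=np.load("s.npy") if __import__("os").path.exists("s.npy") else None
def T(p,r):
    M=np.eye(4); M[:3,:3]=r.as_matrix(); M[:3,3]=p; return M
def cur():
    s=telemetry.read_state(); return T(s["position"],R.from_euler("xyz",s["ee_rot"],degrees=True)),s
TS=lambda: T([S[0],S[1],0],R.from_euler("z",S[2]))
def rackT(x,y,z,yaw,pitch): # rear lower edge middle at (x,y,z) mm in sampler frame, deg
    M=TS()@T(np.array([x,y,z])/1000,R.from_euler("z",yaw,degrees=True)*R.from_euler("y",-pitch,degrees=True))
    return M@T([.0825,0,0],R.identity())
def state():
    M,s=cur(); K=np.linalg.inv(TS())@M@np.load("tk.npy")
    rear=K@[-.0825,0,0,1]; fr=K@[.0825,0,0,1]; e=R.from_matrix(K[:3,:3]).as_euler("ZYX",degrees=True)
    print("t",round(s["clock"],2),"rear",(rear[:3]*1e3).round(1),"front",(fr[:3]*1e3).round(1),"yaw",e[0].round(2),"pitch",-e[1].round(2),"roll",e[2].round(2),"F",s["wrist_force"].round(1),"w",s["gripper_width"].round(3))
def plan(n,*targets): # tool rows through rear-edge targets
    M,_=cur(); tk=np.linalg.inv(np.load("tk.npy")); state()
    for g in targets:
        D=np.linalg.inv(M)@rackT(*g)@tk
        print(n,"rows: shift",(D[:3,3]*100/n).round(3),"turn",np.degrees(R.from_matrix(D[:3,:3]).as_rotvec()/n).round(2)); M=rackT(*g)@tk
E
python3 -c "
from h import *
M,_=cur(); k=[.44162,-.15333,np.radians(91.68)]
np.save('tk.npy',np.linalg.inv(M)@T([k[0],k[1],0],R.from_euler('z',k[2])))
plan(12,(-185,0,0,0,0))"
```

```text
Traceback (most recent call last):
  File "h.py", line 35, in plan
    M,_=cur(); tk=np.linalg.inv(np.load("tk.npy")); state()
                                                    ~~~~~^^
  File "h.py", line 33, in state
    print("t",round(s["clock"],2),"rear",(rear[:3]*1e3).round(1),"front",(fr[:3]*1e3).round(1),"yaw",e[0].round(2),"pitch",-e[1].round(2),"roll",e[2].round(2),"F",s["wrist_force"].round(1),"w",s["gripper_width"].round(3))
                                                                                                                                                                                                 ^^^^^^^^^^^^^^^^^^^^^^^^
AttributeError: 'float' object has no attribute 'round'
```

```bash
sed -i 's/s\["gripper_width"\].round(3)/round(s["gripper_width"],3)/' h.py; python3 -c "
from h import *
plan(12,(-185,0,0,0,0))"
```

```text
t 5.8 rear [-228.6   50.7   -0. ] front [-64.2  63.7  -0. ] yaw 4.52 pitch -0.0 roll 0.0 F [-1.9  1.4  5.3] w 0.114
12 rows: shift [-0.419  0.27   0.19 ] turn [ 0.   -0.22  0.31]
```

{"method": "arm_command", "body": {"steps": [{"x": -0.42,"y": 0.27,"z": 0.19,"rx": 0,"ry": -0.22,"rz": 0.31,"fingers": 0},{"x": -0.42,"y": 0.27,"z": 0.19,"rx": 0,"ry": -0.22,"rz": 0.31,"fingers": 0},{"x": -0.42,"y": 0.27,"z": 0.19,"rx": 0,"ry": -0.22,"rz": 0.31,"fingers": 0},{"x": -0.42,"y": 0.27,"z": 0.19,"rx": 0,"ry": -0.22,"rz": 0.31,"fingers": 0},{"x": -0.42,"y": 0.27,"z": 0.19,"rx": 0,"ry": -0.22,"rz": 0.31,"fingers": 0},{"x": -0.42,"y": 0.27,"z": 0.19,"rx": 0,"ry": -0.22,"rz": 0.31,"fingers": 0},{"x": -0.42,"y": 0.27,"z": 0.19,"rx": 0,"ry": -0.22,"rz": 0.31,"fingers": 0},{"x": -0.42,"y": 0.27,"z": 0.19,"rx": 0,"ry": -0.22,"rz": 0.31,"fingers": 0},{"x": -0.42,"y": 0.27,"z": 0.19,"rx": 0,"ry": -0.22,"rz": 0.31,"fingers": 0},{"x": -0.42,"y": 0.27,"z": 0.19,"rx": 0,"ry": -0.22,"rz": 0.31,"fingers": 0},{"x": -0.42,"y": 0.27,"z": 0.19,"rx": 0,"ry": -0.22,"rz": 0.31,"fingers": 0},{"x": -0.42,"y": 0.27,"z": 0.19,"rx": 0,"ry": -0.22,"rz": 0.31,"fingers": 0}]}}

```text
clock: 7.3
position: [0.4945, -0.2464, 0.1014]
ee_rot: [145.1, -0.0, 177.2]
wrist_force: [-6.1, -3.2, 9.1]
gripper_width: 0.109
grip_force: 60.8
```

```bash
python3 -c "
from h import *
import cv2
plan(6,(-185,0,0,0,0),(-185,0,0,0,5.5))
a=viewer.get_image('scene')[180:300,165:325,::-1]
b=viewer.get_image('top')[195:295,330:490,::-1]
cv2.imwrite('pics/g2.png',cv2.resize(np.vstack([a,b]),None,fx=2.7,fy=2.7,interpolation=cv2.INTER_CUBIC))"
```

```text
t 7.3 rear [-189.2   -0.5   -0. ] front [-24.2  -0.6  -0.5] yaw -0.04 pitch -0.16 roll 0.04 F [-6.1 -3.2  9.1] w 0.109
6 rows: shift [0.009 0.052 0.039] turn [-0.03 -0.   -0.01]
6 rows: shift [ 0.    -0.178 -0.022] turn [-0.92 -0.    0.  ]
```

View pics/g2.png

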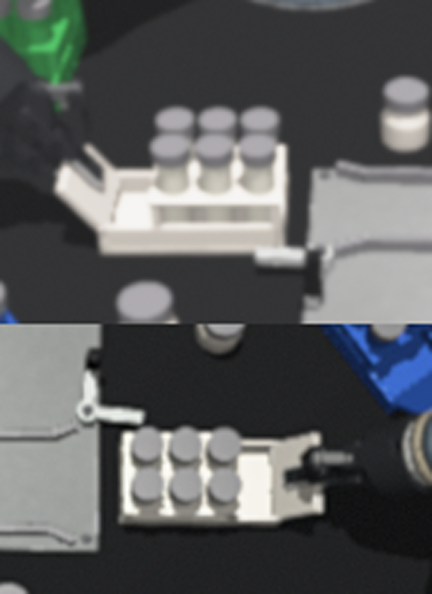

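Scene crop: the rack is gripped and flat, with its lower far edge from (101,252) to (286,250). Top crop: its front is at column 122, near corner row 523 and far rim row 432, just before the step and square to the lane. I'll refit the rack in the lane frame.

```bash
python3 -c "
from h import *
t=lambda c,r:(330+c/2.7,195+(r-324)/2.7); s=lambda c,r:(165+c/2.7,180+r/2.7)
K=[('top',(82.5,42,0),t(122,523)),('top',(82.5,-42,30),t(122,432)),('top',(-111.6,-40,73),t(320,434)),('top',(-111.6,40,73),t(322,513)),
('scene',(-82.5,-42,0),s(101,252)),('scene',(82.5,-42,0),s(286,250))]
k,e=fit(K,[.5,-.1,1.57]); print(e)
A=np.linalg.inv(TS())@T([k[0],k[1],0],R.from_euler('z',k[2])); print('rack fit',(A[:3,3]*1e3).round(1),np.degrees(k[2]-S[2])); state()
# lane guides
for y in (-46,46):
  for x in (70,50,24): q=proj(pt(S,(x,y,24)),'top'); print(x,y,((q-[330,195])*2.7+[0,324]).round(0))
print([((proj(pt(S,l),'top')-[330,195])*2.7+[0,324]).round(0) for l in ((0,70,10),(13,-75,25))])
"
```

```text
[[-0.5  0. ]
 [ 0.2  2.4]
 [-0.7 -0. ]
 [-0.6 -0.4]
 [-0.4 -0.1]
 [-1.7  0.7]]
rack fit [-106.5   -0.8    0. ] 0.2114631516268208
t 7.4 rear [-188.5   -1.2   -0. ] front [-23.5  -1.4  -0.4] yaw -0.04 pitch -0.14 roll -0.01 F [-3.3 -2.2  7.4] w 0.112
70 -46 [ 32. 435.]
50 -46 [ 52. 435.]
24 -46 [ 76. 436.]
70 46 [ 31. 522.]
50 46 [ 50. 522.]
24 46 [ 76. 523.]
[array([ 98., 548.]), array([ 87., 409.])]
```

```bash
python3 -c "
from h import *
import cv2
im=cv2.cvtColor(cv2.imread('pics/top0.png'),cv2.COLOR_BGR2GRAY).astype(float)
for c in (305,315,325,335,345): print(c,im[229:242,c-3:c+4].mean(1).round().astype(int),im[264:280,c-3:c+4].mean(1).round().astype(int))
for x in (70,100,150):
  print(x,[proj(pt(S,(x,y,z)),'top').round(1) for y,z in ((-46,24),(-46,10),(46,24),(46,10),(70,10),(70,0))])
"
```

```text
305 [167 167 164 155 158 170 141  94 124 164 169 168 169] [168 168 166 156 159 170 142  98 128 166 171 173 176 147  73  29]
315 [167 167 167 169 177 179 155 113 117 156 170 170 169] [167 167 167 169 178 181 157 116 114 152 168 171 171 142  71  27]
325 [166 167 167 168 168 172 176 145  94 126 165 170 168] [166 166 166 166 168 174 176 151 129 156 167 167 163 135  75  35]
335 [165 165 164 163 157 162 174 145  92 124 163 168 165] [164 164 164 163 159 164 173 142  92 123 160 167 164 147 104  49]
345 [162 163 164 162 154 155 163 135  89 121 160 166 164] [162 162 162 160 152 155 166 142 100 121 156 162 163 166 139  69]
70 [array([342., 236.]), array([341.9, 237.1]), array([341.5, 268.2]), array([341.4, 269.1]), array([341.3, 277.5]), array([341.2, 278. ])]
100 [array([331.4, 235.8]), array([331.4, 236.9]), array([330.7, 268. ]), array([330.7, 268.9]), array([330.6, 277.3]), array([330.6, 277.8])]
150 [array([313.6, 235.5]), array([313.8, 236.6]), array([312.8, 267.7]), array([313. , 268.5]), array([312.7, 277. ]), array([312.8, 277.5])]
```

```bash
python3 -c "
from h import *
plan(6,(-188,1,0,0,5.5)); plan(1,(-188,1,0,0,5.5),(-130,1,0,0,5.5))"
```

```text
t 7.4 rear [-188.5   -1.2   -0. ] front [-23.5  -1.4  -0.4] yaw -0.04 pitch -0.14 roll -0.01 F [-3.3 -2.2  7.4] w 0.112
6 rows: shift [ 0.037 -0.174 -0.018] turn [-0.94  0.   -0.  ]
t 7.4 rear [-188.5   -1.2   -0. ] front [-23.5  -1.4  -0.4] yaw -0.04 pitch -0.14 roll -0.01 F [-3.3 -2.2  7.4] w 0.112
1 rows: shift [ 0.221 -1.046 -0.105] turn [-5.64  0.02 -0.02]
1 rows: shift [-0.005  4.406  3.771] turn [-0. -0.  0.]
```

{"method": "arm_command", "body": {"steps": [{"x": 0.04,"y": -0.17,"z": -0.02,"rx": -0.95,"ry": 0,"rz": 0,"fingers": 0},{"x": 0.04,"y": -0.17,"z": -0.02,"rx": -0.95,"ry": 0,"rz": 0,"fingers": 0},{"x": 0.04,"y": -0.17,"z": -0.02,"rx": -0.95,"ry": 0,"rz": 0,"fingers": 0},{"x": 0.04,"y": -0.17,"z": -0.02,"rx": -0.95,"ry": 0,"rz": 0,"fingers": 0},{"x": 0.04,"y": -0.17,"z": -0.02,"rx": -0.95,"ry": 0,"rz": 0,"fingers": 0},{"x": 0.03,"y": -0.17,"z": -0.02,"rx": -0.95,"ry": 0,"rz": 0,"fingers": 0},{"x": 0,"y": 0,"z": 0,"rx": 0,"ry": 0,"rz": 0,"fingers": 0},{"x": 0,"y": 0,"z": 0,"rx": 0,"ry": 0,"rz": 0,"fingers": 0}]}}

```text
clock: 8.4
position: [0.4943, -0.255, 0.0961]
ee_rot: [139.5, 0.2, 177.0]
wrist_force: [1.5, -1.2, 5.0]
gripper_width: 0.109
grip_force: 60.1
```

```bash
python3 -c "
from h import *
import cv2
plan(10,(-130,1,0,0,5.5))
a=viewer.get_image('scene')[200:290,190:310,::-1]
cv2.imwrite('pics/g3.png',cv2.resize(a,None,fx=6,fy=6,interpolation=cv2.INTER_CUBIC))"
```

```text
t 8.4 rear [-188.1   -1.3   -0.2] front [-23.9  -1.8  15.5] yaw -0.18 pitch 5.46 roll -0.2 F [ 1.5 -1.2  5. ] w 0.109
10 rows: shift [0.019 0.443 0.376] turn [-0.    0.03 -0.  ]
```

View pics/g3.png

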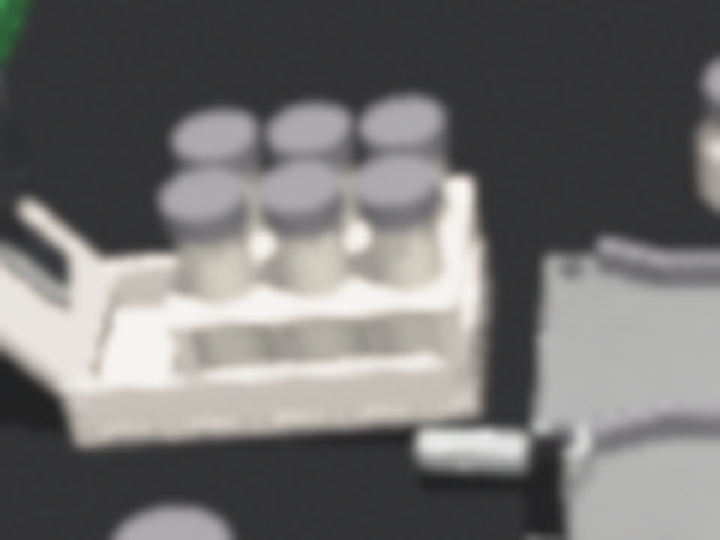

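Scene crop: the rack's nose is up, with its lower edge rising from (80,445) to (480,410), about 5°, and the tab end is still down. I'll slide it in over the step.

{"method": "arm_command", "body": {"steps": [{"x": 0,"y": 0.44,"z": 0.38,"rx": 0,"ry": 0,"rz": 0,"fingers": 0},{"x": 0,"y": 0.44,"z": 0.38,"rx": 0,"ry": 0,"rz": 0,"fingers": 0},{"x": 0,"y": 0.44,"z": 0.38,"rx": 0,"ry": 0,"rz": 0,"fingers": 0},{"x": 0,"y": 0.44,"z": 0.38,"rx": 0,"ry": 0,"rz": 0,"fingers": 0},{"x": 0,"y": 0.44,"z": 0.38,"rx": 0,"ry": 0,"rz": 0,"fingers": 0},{"x": 0,"y": 0.44,"z": 0.38,"rx": 0,"ry": 0,"rz": 0,"fingers": 0},{"x": 0,"y": 0.44,"z": 0.38,"rx": 0,"ry": 0,"rz": 0,"fingers": 0},{"x": 0,"y": 0.44,"z": 0.38,"rx": 0,"ry": 0,"rz": 0,"fingers": 0}]}}

```text
clock: 9.45
position: [0.4966, -0.2118, 0.0964]
ee_rot: [139.8, 0.3, 176.8]
wrist_force: [-0.2, -9.0, 11.0]
gripper_width: 0.109
grip_force: 61.3
```

```bash
python3 -c "
from h import *
plan(4,(-130,1,0,0,5.5))"
```

```text
t 9.45 rear [-1.453e+02 -1.700e+00 -1.000e-01] front [19.  -2.7 14.7] yaw -0.35 pitch 5.16 roll -0.28 F [-0.2 -9.  11. ] w 0.109
4 rows: shift [0.05  0.279 0.242] turn [-0.08  0.11 -0.03]
```

{"method": "arm_command", "body": {"steps": [{"x": 0.08,"y": 0.32,"z": 0.25,"rx": 0,"ry": 0.1,"rz": 0,"fingers": 0},{"x": 0.08,"y": 0.32,"z": 0.25,"rx": 0,"ry": 0.1,"rz": 0,"fingers": 0},{"x": 0.08,"y": 0.32,"z": 0.25,"rx": 0,"ry": 0.1,"rz": 0,"fingers": 0},{"x": 0.08,"y": 0.32,"z": 0.25,"rx": 0,"ry": 0.1,"rz": 0,"fingers": 0},{"x": 0,"y": 0,"z": 0,"rx": 0,"ry": 0,"rz": 0,"fingers": 0},{"x": 0,"y": 0,"z": 0,"rx": 0,"ry": 0,"rz": 0,"fingers": 0}]}}

```text
clock: 10.2
position: [0.4941, -0.1932, 0.0963]
ee_rot: [139.6, -0.1, 177.2]
wrist_force: [1.6, -5.8, 5.1]
gripper_width: 0.108
grip_force: 60.1
```

```bash
python3 -c "
from h import *
plan(6,(-127,1.5,1,0,4.8),(-127,1.5,10.5,0,0.2))"
```

```text
t 10.2 rear [-1.266e+02  2.600e+00 -1.000e-01] front [37.7  2.6 15.3] yaw -0.01 pitch 5.35 roll 0.1 F [ 1.6 -5.8  5.1] w 0.108
6 rows: shift [-0.016  0.024 -0.016] turn [ 0.09 -0.01 -0.01]
6 rows: shift [-0.     0.248 -0.09 ] turn [ 0.77  0.   -0.  ]
```

{"method": "arm_command", "body": {"steps": [{"x": -0.03,"y": 0.27,"z": -0.1,"rx": 0.85,"ry": 0,"rz": 0,"fingers": 0},{"x": -0.03,"y": 0.27,"z": -0.1,"rx": 0.85,"ry": 0,"rz": 0,"fingers": 0},{"x": -0.03,"y": 0.27,"z": -0.1,"rx": 0.85,"ry": 0,"rz": 0,"fingers": 0},{"x": -0.03,"y": 0.27,"z": -0.1,"rx": 0.85,"ry": 0,"rz": 0,"fingers": 0},{"x": -0.03,"y": 0.27,"z": -0.1,"rx": 0.85,"ry": 0,"rz": 0,"fingers": 0},{"x": 0,"y": 0.27,"z": -0.1,"rx": 0.85,"ry": 0,"rz": 0,"fingers": 0},{"x": 0,"y": 0,"z": 0,"rx": 0,"ry": 0,"rz": 0,"fingers": 0}]}}

```text
clock: 11.08
position: [0.495, -0.1812, 0.1108]
ee_rot: [144.4, -0.2, 177.4]
wrist_force: [-0.1, 1.5, -5.1]
gripper_width: 0.109
grip_force: 58.7
```

```bash
python3 -c "
from h import *
plan(10,(-127,1,11,0,0.),(-70,1,11,0,0.))"
```

```text
t 11.07 rear [-122.9    3.    10. ] front [42.1  3.6 11.5] yaw 0.23 pitch 0.52 roll 0.29 F [-0.1  1.5 -5.1] w 0.109
10 rows: shift [-0.012 -0.018 -0.031] turn [ 0.05 -0.04  0.  ]
10 rows: shift [-0.     0.467  0.327] turn [-0. -0. -0.]
```

{"method": "arm_command", "body": {"steps": [{"x": -0.05,"y": 0.46,"z": 0.29,"rx": 0.05,"ry": -0.05,"rz": 0,"fingers": 0},{"x": -0.05,"y": 0.46,"z": 0.29,"rx": 0.05,"ry": -0.05,"rz": 0,"fingers": 0},{"x": -0.05,"y": 0.46,"z": 0.29,"rx": 0.05,"ry": -0.05,"rz": 0,"fingers": 0},{"x": -0.05,"y": 0.46,"z": 0.29,"rx": 0.05,"ry": -0.05,"rz": 0,"fingers": 0},{"x": 0,"y": 0.46,"z": 0.32,"rx": 0.05,"ry": -0.05,"rz": 0,"fingers": 0},{"x": 0,"y": 0.46,"z": 0.32,"rx": 0.05,"ry": -0.05,"rz": 0,"fingers": 0},{"x": 0,"y": 0.46,"z": 0.32,"rx": 0,"ry": 0,"rz": 0,"fingers": 0},{"x": 0,"y": 0.46,"z": 0.32,"rx": 0,"ry": 0,"rz": 0,"fingers": 0}]}}

```text
clock: 12.08
position: [0.4989, -0.1373, 0.112]
ee_rot: [144.7, -0.0, 177.2]
wrist_force: [0.4, -0.1, -5.8]
gripper_width: 0.108
grip_force: 58.6
```

```bash
python3 -c "
from h import *
plan(10,(-20,1,11,0,0.))
import cv2
a=viewer.get_image('scene')[180:280,200:340,::-1]
b=viewer.get_image('top')[200:300,300:440,::-1]
cv2.imwrite('pics/g4.png',cv2.resize(np.vstack([a,b]),None,fx=3,fy=3,interpolation=cv2.INTER_CUBIC))"
```

```text
t 12.07 rear [-79.3   0.7  11. ] front [85.7  0.7 11.7] yaw 0.01 pitch 0.25 roll 0.07 F [ 0.4 -0.1 -5.8] w 0.108
10 rows: shift [0.004 0.489 0.343] turn [ 0.02 -0.01 -0.  ]
```

View pics/g4.png

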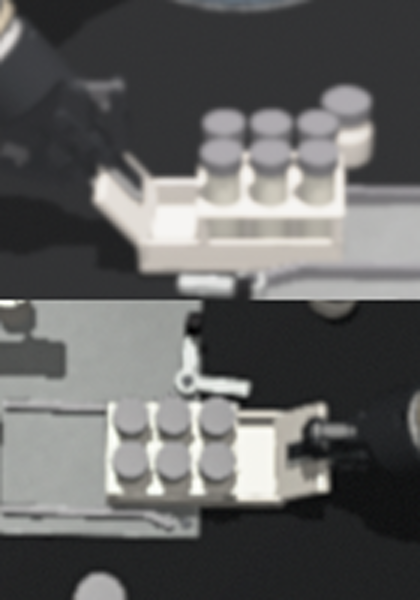

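Bottom (top view) crop: the rack front (column 107) is between the guides at rows 408 and 515, square and central. Wrist forces are only its weight, so I'll run on.

{"method": "arm_command", "body": {"steps": [{"x": 0,"y": 0.49,"z": 0.345,"rx": 0,"ry": 0,"rz": 0,"fingers": 0},{"x": 0,"y": 0.49,"z": 0.345,"rx": 0,"ry": 0,"rz": 0,"fingers": 0},{"x": 0,"y": 0.49,"z": 0.345,"rx": 0,"ry": 0,"rz": 0,"fingers": 0},{"x": 0,"y": 0.49,"z": 0.345,"rx": 0,"ry": 0,"rz": 0,"fingers": 0},{"x": 0,"y": 0.49,"z": 0.345,"rx": 0,"ry": 0,"rz": 0,"fingers": 0},{"x": 0,"y": 0.49,"z": 0.345,"rx": 0,"ry": 0,"rz": 0,"fingers": 0},{"x": 0,"y": 0.49,"z": 0.345,"rx": 0,"ry": 0,"rz": 0,"fingers": 0},{"x": 0,"y": 0.49,"z": 0.345,"rx": 0,"ry": 0,"rz": 0,"fingers": 0},{"x": 0,"y": 0.49,"z": 0.345,"rx": 0,"ry": 0,"rz": 0,"fingers": 0},{"x": 0,"y": 0.49,"z": 0.345,"rx": 0,"ry": 0,"rz": 0,"fingers": 0}]}}

```text
clock: 13.42
position: [0.5018, -0.0774, 0.1122]
ee_rot: [144.7, -0.0, 177.2]
wrist_force: [0.2, 0.2, -6.8]
gripper_width: 0.111
grip_force: 58.7
```

```bash
python3 -c "
from h import *
plan(8,(15,1,11,0,0.))"
```

```text
t 13.43 rear [-19.3   0.7  11.1] front [145.7   0.8  11.8] yaw 0.01 pitch 0.25 roll 0.07 F [ 0.2  0.2 -6.8] w 0.111
8 rows: shift [0.005 0.355 0.25 ] turn [ 0.03 -0.01 -0.  ]
```

{"method": "arm_command", "body": {"steps": [{"x": 0,"y": 0.35,"z": 0.25,"rx": 0,"ry": 0,"rz": 0,"fingers": 0},{"x": 0,"y": 0.35,"z": 0.25,"rx": 0,"ry": 0,"rz": 0,"fingers": 0},{"x": 0,"y": 0.35,"z": 0.25,"rx": 0,"ry": 0,"rz": 0,"fingers": 0},{"x": 0,"y": 0.35,"z": 0.25,"rx": 0,"ry": 0,"rz": 0,"fingers": 0},{"x": 0,"y": 0.35,"z": 0.25,"rx": 0,"ry": 0,"rz": 0,"fingers": 0},{"x": 0,"y": 0.35,"z": 0.25,"rx": 0,"ry": 0,"rz": 0,"fingers": 0},{"x": 0,"y": 0.3,"z": 0.25,"rx": 0,"ry": 0,"rz": 0,"fingers": 0},{"x": 0,"y": 0.25,"z": 0.25,"rx": 0.1,"ry": 0,"rz": 0,"fingers": 0},{"x": 0,"y": 0,"z": 0,"rx": 0.1,"ry": 0,"rz": 0,"fingers": 0}]}}

```text
clock: 14.55
position: [0.5036, -0.0442, 0.1115]
ee_rot: [144.8, -0.0, 177.2]
wrist_force: [0.4, 0.5, -4.7]
gripper_width: 0.109
grip_force: 59.0
```

```bash
python3 -c "
from h import *
plan(4,(25,1,10.5,0,0.))"
```

```text
t 14.55 rear [13.7  0.5 10.3] front [178.7   0.6  10.5] yaw 0.02 pitch 0.09 roll 0.06 F [ 0.4  0.5 -4.7] w 0.109
4 rows: shift [0.014 0.24  0.159] turn [ 0.02 -0.01 -0.  ]
```

Remaining travel is about 11 mm, so I'll go in ~2 mm steps and watch the force.

{"method": "arm_command", "body": {"steps": [{"x": 0,"y": 0.16,"z": 0.11,"rx": 0,"ry": 0,"rz": 0,"fingers": 0},{"x": 0,"y": 0.16,"z": 0.11,"rx": 0,"ry": 0,"rz": 0,"fingers": 0},{"x": 0,"y": 0.16,"z": 0.11,"rx": 0,"ry": 0,"rz": 0,"fingers": 0},{"x": 0,"y": 0.16,"z": 0.11,"rx": 0,"ry": 0,"rz": 0,"fingers": 0},{"x": 0,"y": 0,"z": 0,"rx": 0,"ry": 0,"rz": 0,"fingers": 0}]}}

```text
clock: 15.18
position: [0.5039, -0.0366, 0.1114]
ee_rot: [144.9, -0.0, 177.2]
wrist_force: [0.5, -1.7, -3.2]
gripper_width: 0.113
grip_force: 59.2
```

{"method": "arm_command", "body": {"steps": [{"x": 0,"y": 0.12,"z": 0.09,"rx": 0,"ry": 0,"rz": 0,"fingers": 0},{"x": 0,"y": 0.08,"z": 0.06,"rx": 0,"ry": 0,"rz": 0,"fingers": 0},{"x": 0,"y": 0,"z": 0,"rx": 0,"ry": 0,"rz": 0,"fingers": 0}]}}

```text
clock: 15.55
position: [0.5041, -0.0345, 0.1114]
ee_rot: [144.9, -0.0, 177.2]
wrist_force: [1.0, -3.2, 0.2]
gripper_width: 0.111
grip_force: 59.7
```

```bash
python3 -c "
from h import *
plan(4,(25,1,10.,0,0.))"
```

```text
t 15.55 rear [23.3  0.5 10.1] front [188.3   0.5  10.2] yaw 0.0 pitch 0.04 roll 0.04 F [ 1.  -3.2  0.2] w 0.111
4 rows: shift [0.015 0.036 0.027] turn [ 0.01 -0.01 -0.01]
```

{"method": "arm_command", "body": {"steps": [{"x": 0,"y": 0.12,"z": 0.08,"rx": 0,"ry": 0,"rz": 0,"fingers": 0},{"x": 0,"y": 0.08,"z": 0.06,"rx": 0,"ry": 0,"rz": 0,"fingers": 0},{"x": 0,"y": 0,"z": 0,"rx": 0,"ry": 0,"rz": 0,"fingers": 0}]}}

```text
clock: 15.92
position: [0.5041, -0.0335, 0.1114]
ee_rot: [145.0, 0.0, 177.1]
wrist_force: [-2.7, -7.6, 3.4]
gripper_width: 0.108
grip_force: 60.5
```

```bash
python3 -c "
from h import *
state()"
```

```text
t 15.93 rear [24.1  0.5 10.1] front [189.1   0.3   9.9] yaw -0.07 pitch -0.06 roll 0.03 F [-2.7 -7.6  3.4] w 0.108
```

{"method": "arm_command", "body": {"steps": [{"x": 0,"y": 0.12,"z": 0.08,"rx": 0,"ry": 0,"rz": 0,"fingers": 0},{"x": 0,"y": 0.08,"z": 0.05,"rx": 0,"ry": 0,"rz": 0,"fingers": 0},{"x": 0,"y": 0,"z": 0,"rx": 0,"ry": 0,"rz": 0,"fingers": 0},{"x": 0,"y": 0,"z": 0,"rx": 0,"ry": 0,"rz": 0,"fingers": 0}]}}

```text
clock: 16.42
position: [0.5041, -0.0334, 0.1115]
ee_rot: [145.1, 0.0, 177.0]
wrist_force: [-4.8, -13.8, 7.0]
gripper_width: 0.109
grip_force: 61.5
```

```bash
python3 -c "
from h import *
state()
import cv2
b=viewer.get_image('top')[215:295,280:400,::-1]
cv2.imwrite('pics/g5.png',cv2.resize(b,None,fx=6.5,fy=6.5,interpolation=cv2.INTER_CUBIC))"
```

```text
t 16.43 rear [24.   0.4 10. ] front [ 1.89e+02 -1.00e-01  9.40e+00] yaw -0.17 pitch -0.2 roll 0.0 F [ -4.8 -13.8   7. ] w 0.109
```

View pics/g5.png

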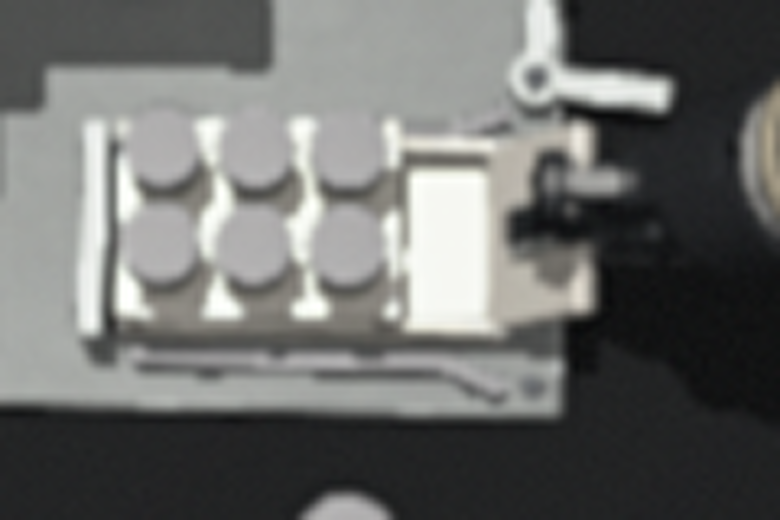

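The crop shows the rack front against the backstop (column ~110), between the guides. The push rose to 14 N with no further motion, so it is home. I'll ease off, open and back out along the slope.

{"method": "arm_command", "body": {"steps": [{"x": 0,"y": -0.12,"z": -0.08,"rx": 0,"ry": 0,"rz": 0,"fingers": 0},{"x": 0,"y": -0.08,"z": -0.06,"rx": 0,"ry": 0,"rz": 0,"fingers": 0},{"x": 0,"y": 0,"z": 0,"rx": 0,"ry": 0,"rz": 0,"fingers": 0.2},{"x": 0,"y": 0,"z": 0,"rx": 0,"ry": 0,"rz": 0,"fingers": 0.35},{"x": 0,"y": 0,"z": 0,"rx": 0,"ry": 0,"rz": 0,"fingers": 0.45},{"x": 0,"y": 0,"z": 0,"rx": 0,"ry": 0,"rz": 0,"fingers": 0.45},{"x": 0,"y": 0,"z": -1.5,"rx": 0,"ry": 0,"rz": 0,"fingers": 0.45},{"x": 0,"y": 0,"z": -2.5,"rx": 0,"ry": 0,"rz": 0,"fingers": 0.45},{"x": 0,"y": 0,"z": -4,"rx": 0,"ry": 0,"rz": 0,"fingers": 0.45},{"x": 0,"y": 0,"z": -5,"rx": 0,"ry": 0,"rz": 0,"fingers": 0.45}]}}

```text
clock: 17.73
position: [0.4999, -0.1075, 0.2191]
ee_rot: [144.9, -0.1, 177.2]
wrist_force: [-0.1, -0.4, -0.4]
gripper_width: 0.452
grip_force: 0.0
```

```bash
python3 -c "
from h import *
import cv2
s=telemetry.read_state(); print(s['position'].round(4),s['ee_rot'].round(1),s['wrist_force'].round(1),s['joints'].round(1))
a=viewer.get_image('top'); cv2.imwrite('pics/top6.png',a[:,:,::-1]); cv2.imwrite('pics/scene6.png',viewer.get_image('scene')[:,:,::-1])
for t in ('latch_knob','latch'): print(t,[(round(d['confidence'],2),d['extent']) for n in ('top','scene') for d in spotter.boxes_of(t,n)])
b=a[190:290,270:410,::-1]; cv2.imwrite('pics/g6.png',cv2.resize(b,None,fx=5.7,fy=5.7,interpolation=cv2.INTER_CUBIC))
for l in ((13,-125,70),(13,-125,25),(13,-75,25)): print(l,pt(S,l),proj(pt(S,l),'top').round(1),((proj(pt(S,l),'top')-[270,190])*5.7).round())
"
```

```text
[ 0.4999 -0.1075  0.2191] [ 1.449e+02 -1.000e-01  1.772e+02] [-0.1 -0.4 -0.4] [ 24.2  23.8  -3.2 112.  -36.5  62.2 131. ]Traceback (most recent call last):
  File "<string>", line 6, in <module>
    for t in ('latch_knob','latch'): print(t,[(round(d['confidence'],2),d['extent']) for n in ('top','scene') for d in spotter.boxes_of(t,n)])
                                                                                                                       ^^^^^^^
NameError: name 'spotter' is not defined
```

```bash
python3 -c "
from h import *
import cv2
from bench import spotter
a=cv2.imread('pics/top6.png')
for n in ('top','scene'): print(n,[(round(d['confidence'],2),d['extent']) for d in spotter.boxes_of('latch_knob',n)])
b=a[190:290,270:410]; cv2.imwrite('pics/g6.png',cv2.resize(b,None,fx=5.7,fy=5.7,interpolation=cv2.INTER_CUBIC))
for l in ((13,-125,70),(13,-125,25),(13,-75,25)): print(l,pt(S,l),proj(pt(S,l),'top').round(1),((proj(pt(S,l),'top')-[270,190])*5.7).round())
"
```

```text
top [(0.63, [356.7, 206.4, 382.0, 234.6])]
scene [(0.75, [262.7, 269.8, 288.4, 291.3])]
(13, -125, 70) [ 0.63151861 -0.00316484  0.07      ] [363.3 204.9] [532.  85.]
(13, -125, 25) [ 0.63151861 -0.00316484  0.025     ] [362.4 209.3] [527. 110.]
(13, -75, 25) [ 0.5815802  -0.00068387  0.025     ] [362.3 226.3] [526. 207.]
```

View pics/g6.png

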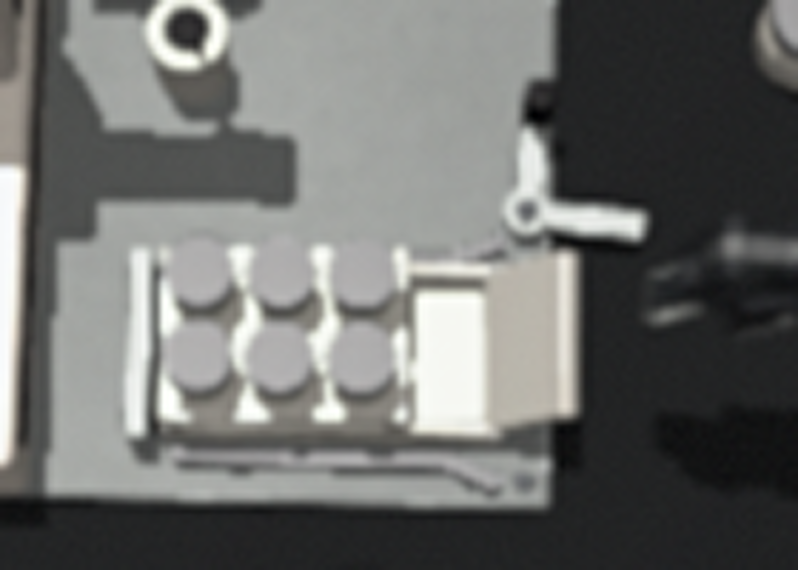

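Crop: rack home at (160–580, 245–440), released. The knob is at (540,103), about 4 mm toward −x of the nominal open spot, which fits an angle near 1.5. I'll turn the tool upright with its closing axis along the mid-swing tangent and approach from above.

{"method": "arm_command", "body": {"steps": [{"x": 0,"y": 0,"z": 0,"rx": 8.8,"ry": 0,"rz": 0,"fingers": 0.45},{"x": 0,"y": 0,"z": 0,"rx": 8.8,"ry": 0,"rz": 0,"fingers": 0.45},{"x": 0,"y": 0,"z": 0,"rx": 8.8,"ry": 0,"rz": 0,"fingers": 0.45},{"x": 0,"y": 0,"z": 0,"rx": 8.7,"ry": 0,"rz": 0,"fingers": 0.45},{"x": 0,"y": 0,"z": 0,"rx": 0,"ry": 0,"rz": 9,"fingers": 0.45},{"x": 0,"y": 0,"z": 0,"rx": 0,"ry": 0,"rz": 9,"fingers": 0.45},{"x": 0,"y": 0,"z": 0,"rx": 0,"ry": 0,"rz": 9,"fingers": 0.45},{"x": 0,"y": 0,"z": 0,"rx": 0,"ry": 0,"rz": 9,"fingers": 0.45},{"x": 0,"y": 0,"z": 0,"rx": 0,"ry": 0,"rz": 9,"fingers": 0.45}]}}

```text
clock: 19.05
position: [0.4995, -0.1055, 0.2163]
ee_rot: [-179.9, -0.2, 132.0]
wrist_force: [-0.1, 1.4, 0.7]
gripper_width: 0.45
grip_force: 0.0
```

```bash
python3 -c "
from h import *
print(telemetry.read_state()['joints'].round(0))
to(pt(S,(9.5,-124,200)),R.from_euler('xyz',[180,0,np.degrees(S[2])+45],degrees=True))"
```

```text
[ -6.  18.  16. 116.  -6.  47.  56.]
t 19.05 pos [ 0.4995 -0.1055  0.2163] shift cm [-1.42 16.34  1.59] rotvec [-0.13 -0.19 -0.13] F [-0.1  1.4  0.7]
```

{"method": "arm_command", "body": {"steps": [{"x": -0.35,"y": 4.1,"z": 0.4,"rx": 0,"ry": 0,"rz": 0,"fingers": 0.45},{"x": -0.35,"y": 4.1,"z": 0.4,"rx": 0,"ry": 0,"rz": 0,"fingers": 0.45},{"x": -0.35,"y": 4.1,"z": 0.4,"rx": 0,"ry": 0,"rz": 0,"fingers": 0.45},{"x": -0.35,"y": 4.0,"z": 0.4,"rx": 0,"ry": 0,"rz": 0,"fingers": 0.45},{"x": 0,"y": 0,"z": 0,"rx": 0,"ry": 0,"rz": 0,"fingers": 0.45},{"x": 0,"y": 0,"z": 0,"rx": 0,"ry": 0,"rz": 0,"fingers": 0.45}]}}

```text
clock: 19.8
position: [0.6293, -0.0073, 0.2002]
ee_rot: [-179.8, -0.1, 132.3]
wrist_force: [0.8, -0.7, 0.5]
gripper_width: 0.452
grip_force: 0.0
```

```bash
python3 -c "
from h import *
to(pt(S,(9.5,-124,111)),R.from_euler('xyz',[180,0,np.degrees(S[2])+45],degrees=True))"
```

```text
t 19.8 pos [ 0.6293 -0.0073  0.2002] shift cm [-0.04  0.15  8.92] rotvec [-0.18 -0.14  0.1 ] F [ 0.8 -0.7  0.5]
```

{"method": "arm_command", "body": {"steps": [{"x": 0,"y": 0.15,"z": 2.2,"rx": 0,"ry": 0,"rz": 0,"fingers": 0.45},{"x": 0,"y": 0,"z": 2.2,"rx": 0,"ry": 0,"rz": 0,"fingers": 0.45},{"x": 0,"y": 0,"z": 1.5,"rx": 0,"ry": 0,"rz": 0,"fingers": 0.45},{"x": 0,"y": 0,"z": 1.5,"rx": 0,"ry": 0,"rz": 0,"fingers": 0.45},{"x": 0,"y": 0,"z": 1.5,"rx": 0,"ry": 0,"rz": 0,"fingers": 0.45},{"x": 0,"y": 0,"z": 0,"rx": 0,"ry": 0,"rz": 0,"fingers": 0.35},{"x": 0,"y": 0,"z": 0,"rx": 0,"ry": 0,"rz": 0,"fingers": 0.26},{"x": 0,"y": 0,"z": 0,"rx": 0,"ry": 0,"rz": 0,"fingers": 0.26}]}}

```text
clock: 20.8
position: [0.6321, -0.0065, 0.1133]
ee_rot: [180.0, 0.0, 132.2]
wrist_force: [0.2, -1.0, -0.7]
gripper_width: 0.257
grip_force: 0.0
```

```bash
python3 -c "
from h import *
Rt=R.from_euler('xyz',[180,0,np.degrees(S[2])+45],degrees=True); P0=cur()[0][:3,3]
for a in np.linspace(1.5,0,9)[1:]:
  P=pt(S,(13-50*np.cos(a),-75-50*np.sin(a)+1,111)); print(a.round(2),(Rt.inv().apply(P-P0)*100).round(2)); P0=P
"
```

```text
1.31 [-0.43 -0.91  0.23]
1.12 [-0.39 -0.85 -0.  ]
0.94 [-0.23 -0.91 -0.  ]
0.75 [-0.05 -0.93 -0.  ]
0.56 [ 0.12 -0.93 -0.  ]
0.38 [ 0.29 -0.89 -0.  ]
0.19 [ 0.45 -0.82 -0.  ]
0.0 [ 0.6  -0.72 -0.  ]
```

{"method": "arm_command", "body": {"steps": [{"x": -0.22,"y": -0.45,"z": 0,"rx": 0,"ry": 0,"rz": 0,"fingers": 0.26},{"x": -0.21,"y": -0.45,"z": 0,"rx": 0,"ry": 0,"rz": 0,"fingers": 0.26},{"x": -0.2,"y": -0.43,"z": 0,"rx": 0,"ry": 0,"rz": 0,"fingers": 0.26},{"x": -0.19,"y": -0.43,"z": 0,"rx": 0,"ry": 0,"rz": 0,"fingers": 0.26},{"x": -0.12,"y": -0.45,"z": 0,"rx": 0,"ry": 0,"rz": 0,"fingers": 0.26},{"x": -0.11,"y": -0.46,"z": 0,"rx": 0,"ry": 0,"rz": 0,"fingers": 0.26},{"x": -0.03,"y": -0.46,"z": 0,"rx": 0,"ry": 0,"rz": 0,"fingers": 0.26},{"x": -0.02,"y": -0.47,"z": 0,"rx": 0,"ry": 0,"rz": 0,"fingers": 0.26},{"x": 0.06,"y": -0.46,"z": 0,"rx": 0,"ry": 0,"rz": 0,"fingers": 0.26},{"x": 0.06,"y": -0.47,"z": 0,"rx": 0,"ry": 0,"rz": 0,"fingers": 0.26}]}}

```text
clock: 22.05
position: [0.6042, -0.0443, 0.1125]
ee_rot: [-180.0, -0.0, 132.2]
wrist_force: [1.4, 0.1, -0.6]
gripper_width: 0.264
grip_force: 0.6
```

```bash
python3 -c "
from h import *
Rt=R.from_euler('xyz',[180,0,np.degrees(S[2])+45],degrees=True); P0=cur()[0][:3,3]
for a in (.38,.19,0):
  P=pt(S,(13-50*np.cos(a),-75-50*np.sin(a)+1,113)); print(a,(Rt.inv().apply(P-P0)*100).round(2)); P0=P
"
```

```text
0.38 [ 0.23 -0.79 -0.05]
0.19 [ 0.46 -0.83 -0.  ]
0 [ 0.6  -0.73 -0.  ]
```

{"method": "arm_command", "body": {"steps": [{"x": 0.12,"y": -0.4,"z": 0,"rx": 0,"ry": 0,"rz": 0,"fingers": 0.26},{"x": 0.12,"y": -0.4,"z": 0,"rx": 0,"ry": 0,"rz": 0,"fingers": 0.26},{"x": 0.23,"y": -0.42,"z": 0,"rx": 0,"ry": 0,"rz": 0,"fingers": 0.26},{"x": 0.23,"y": -0.42,"z": 0,"rx": 0,"ry": 0,"rz": 0,"fingers": 0.26},{"x": 0.3,"y": -0.37,"z": 0,"rx": 0,"ry": 0,"rz": 0,"fingers": 0.26},{"x": 0.3,"y": -0.37,"z": 0,"rx": 0,"ry": 0,"rz": 0,"fingers": 0.26},{"x": 0.1,"y": -0.2,"z": 0,"rx": 0,"ry": 0,"rz": 0,"fingers": 0.26},{"x": 0,"y": 0,"z": 0,"rx": 0,"ry": 0,"rz": 0,"fingers": 0.26}]}}

```text
clock: 23.05
position: [0.5757, -0.051, 0.1125]
ee_rot: [-180.0, -0.1, 132.2]
wrist_force: [-0.7, 0.7, 0.7]
gripper_width: 0.259
grip_force: 0.2
```

```bash
python3 -c "
from h import *
M,s=cur(); print((np.linalg.inv(TS())@M)[:3,3]*1e3,s['wrist_force'],s['grip_force'],s['gripper_width'])"
```

```text
[-37.53571257 -71.61675119 112.53458701] [-0.71610199  0.7024961   0.68562952] 0.21225156728178263 0.2591506289924803
```

{"method": "arm_command", "body": {"steps": [{"x": 0.1,"y": -0.2,"z": 0,"rx": 0,"ry": 0,"rz": 0,"fingers": 0.26},{"x": 0,"y": 0,"z": 0,"rx": 0,"ry": 0,"rz": 0,"fingers": 0.26}]}}

```text
clock: 23.3
position: [0.5743, -0.0512, 0.1126]
ee_rot: [180.0, -0.0, 132.2]
wrist_force: [1.7, 1.9, -1.7]
gripper_width: 0.258
grip_force: 1.4
```

{"method": "arm_command", "body": {"steps": [{"x": 0.1,"y": -0.2,"z": 0,"rx": 0,"ry": 0,"rz": 0,"fingers": 0.26},{"x": 0,"y": 0,"z": 0,"rx": 0,"ry": 0,"rz": 0,"fingers": 0.26}]}}

```text
clock: 23.55
position: [0.5738, -0.0512, 0.1128]
ee_rot: [179.8, 0.1, 132.3]
wrist_force: [6.5, 3.2, -5.9]
gripper_width: 0.259
grip_force: 3.5
```

{"method": "arm_command", "body": {"steps": [{"x": 0.1,"y": -0.2,"z": 0,"rx": 0,"ry": 0,"rz": 0,"fingers": 0.26},{"x": 0,"y": 0,"z": 0,"rx": 0,"ry": 0,"rz": 0,"fingers": 0.26}]}}

```text
clock: 23.8
position: [0.5733, -0.0511, 0.1131]
ee_rot: [179.6, 0.3, 132.3]
wrist_force: [10.1, 5.3, -6.4]
gripper_width: 0.259
grip_force: 5.2
```

The force climbs while the knob stays put near the shut position, so the latch is against its stop. I'll relax, open and lift straight off.

{"method": "arm_command", "body": {"steps": [{"x": -0.15,"y": 0.3,"z": 0,"rx": 0,"ry": 0,"rz": 0,"fingers": 0.26},{"x": 0,"y": 0,"z": 0,"rx": 0,"ry": 0,"rz": 0,"fingers": 0.4},{"x": 0,"y": 0,"z": 0,"rx": 0,"ry": 0,"rz": 0,"fingers": 0.45},{"x": 0,"y": 0,"z": -1,"rx": 0,"ry": 0,"rz": 0,"fingers": 0.45},{"x": 0,"y": 0,"z": -3,"rx": 0,"ry": 0,"rz": 0,"fingers": 0.45},{"x": 0,"y": 0,"z": -5,"rx": 0,"ry": 0,"rz": 0,"fingers": 0.45},{"x": 0,"y": 0,"z": -5,"rx": 0,"ry": 0,"rz": 0,"fingers": 0.45},{"x": 0,"y": -5,"z": -2,"rx": 0,"ry": 0,"rz": 0,"fingers": 0.45},{"x": 0,"y": -5,"z": 0,"rx": 0,"ry": 0,"rz": 0,"fingers": 0.45},{"x": 0,"y": -5,"z": 0,"rx": 0,"ry": 0,"rz": 0,"fingers": 0.45},{"x": 0,"y": -5,"z": 0,"rx": 0,"ry": 0,"rz": 0,"fingers": 0.45}]}}

```text
clock: 25.18
position: [0.4232, -0.1877, 0.2734]
ee_rot: [180.0, 0.0, 132.2]
wrist_force: [0.8, -0.6, -0.2]
gripper_width: 0.453
grip_force: 0.0
```

```bash
python3 -c "
from h import *
import cv2
from bench import spotter
im=viewer.get_image('top'); cv2.imwrite('pics/top7.png',im[:,:,::-1])
g=cv2.cvtColor(im,cv2.COLOR_RGB2GRAY)
old=cv2.cvtColor(cv2.imread('pics/top6.png'),cv2.COLOR_BGR2GRAY)
s=telemetry.read_state(); print(s['clock'],s['position'],s['wrist_force'])
print([(round(d['confidence'],2),d['extent']) for t in ('latch','latch_knob') for d in spotter.boxes_of(t,'top')])
for l in ((-37,-75,70),(-37,-75,25),(13,-75,25)): print(l,proj(pt(S,l),'top').round(1))
print(g[215:240:1,355:390:2])
# rack shift between before/after latch
a=np.float32(old[228:275,285:375]);b=np.float32(g[228:275,285:375]); print(cv2.phaseCorrelate(a,b))
"
```

```text
25.225 [ 0.41766445 -0.19247581  0.27313972] [-4.20889274 -3.99213858 -0.85267617]
[(0.76, [355.9, 217.6, 384.8, 235.0]), (0.53, [403.4, 184.1, 418.8, 206.4]), (0.61, [356.2, 222.3, 384.8, 238.2])]
(-37, -75, 70) [381.4 222.8]
(-37, -75, 25) [380.  226.7]
(13, -75, 25) [362.3 226.3]
[[160 158 156 158 159 156  63  34  35  37  36  37  36  35  35  35  35  34]
 [158 158 157 158 159 156  63  34  35  35  35  36  36  35  37  35  35  33]
 [159 159 158 158 160 157  62  34  35  36  37  36  37  35  33  35  34  36]
 [161 160 159 161 162 158  64  33  36  36  36  34  37  34  35  35  36  35]
 [161 160 160 162 162 159  63  35  37  36  35  37  35  36  37  33  34  35]
 [161 159 158 161 161 160  62  32  35  35  35  36  34  34  34  37  35  35]
 [159 159 158 159 162 156  62  35  36  35  36  36  36  37  34  34  34  35]
 [159 159 159 173 170 157  60  32  33  33  33  32  39  44  35  36  34  35]
 [160 158 173 203 200 167  53  27  28  29  28  29  45  49  38  34  35  35]
 [161 161 200 211 204 190  92  82  82  81  81  55  45  49  38  35  34  34]
 [161 166 221 170 160 211 181 179 179 178 177 115  39  47  33  33 
[... 426 characters left out ...]
 23  24  15  21  27  36  34  34]
 [166 159 154 228 221 127  38  21  12  15  15  22  18  15  21  35  34  35]
 [166 137 160 234 226 134  79  87  40  23  28  28  19  18  19  34  34  34]
 [132  98 151 232 213 147 144 170  82  32  34  34  23  17  19  32  36  36]
 [115 123 150 225 195 169 185 217 107  31  35  36  29  19  24  35  34  35]
 [188 174 167 201 183 181 189 223 108  31  36  35  34  26  33  33  34  35]
 [225 189 181 183 181 182 188 220 106  30  34  36  35  32  35  35  35  36]
 [189 182 180 180 182 182 186 220 106  31  34  33  36  34  36  34  35  35]
 [159 178 180 180 180 181 188 221 105  29  36  34  36  35  35  35  34  37]]
((-0.07419326639180213, -0.10029374378409628), 0.9684218247731526)
```

The handle arm now lies exactly along the predicted shut line, the pawl is behind the rack, and the rack has not moved. I'll let the arm settle and hand in.

{"method": "arm_command", "body": {"steps": [{"x": 0,"y": 0,"z": 0,"rx": 0,"ry": 0,"rz": 0,"fingers": 0.45},{"x": 0,"y": 0,"z": 0,"rx": 0,"ry": 0,"rz": 0,"fingers": 0.45},{"x": 0,"y": 0,"z": 0,"rx": 0,"ry": 0,"rz": 0,"fingers": 0.45}]}}

```text
clock: 25.7
position: [0.4255, -0.1858, 0.2726]
ee_rot: [-180.0, -0.0, 132.3]
wrist_force: [-0.6, 0.2, -0.2]
gripper_width: 0.449
grip_force: 0.0
```

```bash
python3 -c "
from bench import sign_off
print(sign_off())"
```

```text
the job is handed in; nothing more can be done
None
```

By my measurements the rack is fully home against the backstop, the latch is swung shut behind it and the arm is clear; I handed the job in at about 26 s of the 54 s allowed, and no verdict was returned.

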